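# Put the reagent bottle away in its lidded case

## Task

Lift the lid of the reagent case until it rests open on its stop, then stand the small bottle that is still on the bench in the case, upright in the middle of the round rubber pad in the empty place of the back row, setting it down gently. Then lower the lid gently until the case is fully shut, and let go. Keep the bottle upright on the way, do not let the lid slam, and do not disturb the other bottles or the jar.

Things in the scene. Friction and masses are not known exactly. Their poses are not given: they have to be found in the camera images.
- reagent_case: Grey steel case fixed to the bench, open-topped box 220 (x) by 340 (y) by 100 mm high; walls and floor 6 mm. Origin: centre of its underside; front is -x, lid hinged on the +x rim. Inside, two back-row places at x = 56, y = -52 and 52 mm; low things round them: divider (top 28 mm above the underside), white boxes at the sides (36), wall at x = 5 (38), white stopper rack in front (44).
- lid_hinge (a point): Point on the lid's hinge axis, midway along it, fixed on the case: 110 mm behind the case's origin (+x) and 100.5 mm above its underside; axes parallel to the case's. The hinge axis is the case's y.
- case_lid (a joint): Lid angle, rad: 0 shut, 1.05 open on its stop, where it still leans over the back row. Clear plastic plate with grey edging, 222 mm (hinge to front edge) by 344 by 6 mm, 0.6 kg, partly carried by a weak gas spring: let go below about 0.65 it falls shut, above about 0.95 it swings on to its stop and stays. At most about 2 N at the knob moves it.
- lid_knob (a point): Centre of the head of the black knob on the lid (30 mm diameter, 26 mm tall, on a narrow neck), 25 mm above the lid's upper face. In the lid's frame it is 195 mm from the hinge axis along the lid and 31 mm off it square to the lid; it moves with the lid, whose upper face turns to the case's +x as it opens. x: along the lid to the hinge; y: hinge axis; z: out of the upper face.
- bench_bottle: The small bottle on the bench, to be put away: an upright cylinder of 42 mm diameter up to 60 mm height, a shoulder to 68 mm, and a black cap of 27 mm diameter up to 85 mm; amber glass with a paper label, about 120 g; origin at the centre of its underside, z up. A larger bottle and a low wide jar stand near it, places swapped about.
- rubber_pad: Round black rubber pad, 68 mm diameter, 4 mm thick, fixed on the case's floor in the empty place of the back row (its underside 6 mm above the underside of the case). Origin at the centre of its underside; the bottle stands on its top, 4 mm above the origin.
- kept_bottle: A bottle like it, already in the other place of the back row, not to be disturbed: an upright cylinder of 42 mm diameter up to 60 mm height, a shoulder to 68 mm, and a black cap of 27 mm diameter up to 85 mm; amber glass with a paper label, about 120 g; origin at the centre of its underside, z up.
- large_bottle: Bystander on the bench: larger amber bottle, 66 mm diameter, 105 mm tall, origin at the centre of its underside.
- squat_jar: Bystander on the bench: low wide amber jar, 68 mm diameter, 55 mm tall, origin at the centre of its underside.
Not all that is in view belongs to the job. What is shaped like the bench_bottle but turquoise is not meant.

How it is judged (in metres and radians):
On the way, in this order (a step that is already met when the one before it is completed fails the run):
1. the lid rests open on its stop (value of joint case_lid above 1.02 rad), for 0.2 s.
2. the small bottle stands upright on the rubber pad, let go, with the lid still open (horizontal distance between bench_bottle and rubber_pad below 0.015 m and z of bench_bottle in the frame of rubber_pad between 0 and 0.008 m and angle between bench_bottle's own z axis and vertical below 0.1 rad and linear speed of bench_bottle below 0.03 m/s and contact force between bench_bottle and the fingers below 0.05 N and value of joint case_lid above 0.9 rad), for 0.2 s.
At the end, for the whole second after the job is handed in: The lid is shut (under 0.03 rad) and the small bottle stands upright (within 0.1 rad) and at rest on the rubber pad, its centre within 15 mm of the pad's; the other bottles stand upright (horizontal distance between bench_bottle and rubber_pad below 0.015 m and z of bench_bottle in the frame of rubber_pad between 0 and 0.008 m and angle between each of bench_bottle, kept_bottle, large_bottle, squat_jar's own z axis and vertical below 0.1 rad and linear speed of bench_bottle below 0.03 m/s and value of joint case_lid below 0.03 rad); the robot touches nothing.
It fails at once if the lid slams shut (faster than 1 rad/s near the rim) (value of joint case_lid below 0.2 rad and velocity of joint case_lid below -1 rad/s).
It fails at once if the lid is flung against its stop (faster than 2 rad/s) (value of joint case_lid above 0.9 rad and velocity of joint case_lid above 2 rad/s).
It fails at once if the small bottle is tipped (more than 0.6 rad) (angle between bench_bottle's own z axis and vertical above 0.6 rad).
It fails at once if the small bottle is dropped onto the pad (horizontal distance between bench_bottle and rubber_pad below 0.04 m and z of bench_bottle in the frame of rubber_pad below 0.012 m and linear speed of bench_bottle above 0.4 m/s).
It fails at once if another bottle or the jar is disturbed (in the case moved over 20 mm, on the bench over 30 mm, or tipped) (distance of kept_bottle from where it was at the start of the episode above 0.02 m or distance of any of large_bottle, squat_jar from where it was at the start of the episode above 0.03 m or angle between any of kept_bottle, large_bottle, squat_jar's own z axis and vertical above 0.5 rad).
It also fails if it takes over 72 s, if anything falls off the work surface, if the arm or the gripper's body presses on something with over 40 N, if the wrist force passes 120 N, or if a joint passes its speed limit or range.

## Robot

A 7-joint arm with a two-finger parallel gripper is mounted at the origin on the work surface. World frame = base frame: x ahead of the robot, y to its left, z up, the work surface at z = 0. Lengths are in m, angles in degrees, forces in N, time in s.
With the tool pointing down it reaches from about 0.35 to 0.9 m from the base axis. Payload 19.9 kg.
Tool frame: the origin (TCP) lies between the finger pads; the fingertips stand 22 mm ahead of it and the grasp point (between the pads) lies 3 mm ahead of it (robot.tips_ahead is the distance from the TCP to the fingertips, in m); z points along the fingers, y is the line along which they close (so a half turn about z gives the same grasp; the last joint's range is limited). The gripper opens to 85 mm and grips with 20 to 120 N. Pads are 22 mm wide; open, the fingers measure 114 mm over their backs; the gripper's body (76 mm by 85 mm) begins 54 mm behind the grasp point. The pads swing forward as they close: fully open they stand 13 mm farther back than shut.
Start: joints at [-79.269, 23.915, -0.59, 92.452, 0.269, 63.638, -3.037], TCP at [0.142, 0.609, 0.253] pointing down, gripper open.
Joint ranges: [-161.28, 161.28], [-22.2, 115.67], [-73.04, 71.86], [3.21, 147.25], [-68.34, 248.33], [10.77, 114.83], [-161.83, 161.83]. Speed limits (degrees/s): [108.29, 108.29, 136.94, 136.94, 172.46, 172.46, 172.46].

## Interface

Orientations are given as a 3x3 rotation matrix whose columns are the frame's x, y, z axes.
In Python, from plant import robot gives the robot as it stands.
- The arm moves only by the shell command python3 -m jog 'ROWS'. ROWS is JSON, one flat list of numbers, 5 for each row, row after row: the shift along the tool's x, y, z in cm, then the turn about the tool's z in degrees, then the closure, from 0 (fully open) to 1 (shut). A call has 1 to 5 rows; each row is the pose to reach, as a shift and turn from the pose commanded when the call began, along the tool's axes at that moment; what a row does not reach only later rows make up. A row lasts 1/8 s, in which the tool goes at most 62.5 mm and 10.7 degrees, less where a joint would pass 70% of its speed; a pose out of reach is approached as far as the arm can. A call with a gripper value outside its range is refused whole. The fingers move at their own pace and stop on an object; the grip force is fixed at half the most. Time passes only in rows, so rows that repeat a pose let the fingers close. It gives the time, the measured TCP pose, the force, the opening and the grip force at its end, in the units of the state.
- robot.get_state(): the state, without advancing time (a new reading comes with each control period).
- robot.get_image(name): name is "side" or "top" or "wrist"; returns a dict with "image" (480x640x3 uint8, blue, green, red), "depth" (480x640 float32, m along the optical axis (not along the pixel's ray), 0 where there is no reading), "K" (3x3 intrinsics, pixels), "k1" (the pictures are not rectified: a ray, as slopes to the right and down, at radius r is drawn at 1 + k1 r^2 times it, then the intrinsics apply), "cam_to_world" (4x4, takes a point from camera to world coordinates). Camera axes: x right, y down, z forward; pixel columns grow to the right and rows downward; lengths in m; the calibration is good to about 2 mm. A picture is of the moment at which its call begins.
- robot.job_done(): hands the job in; it is judged then, once.
The state is a dict: "clock": time; "qpos": joint angles; "dq": joint speeds; "tau": joint torques, N m; "ee_pos": TCP position; "ee_rot": TCP orientation; "force": force on the tool from outside, world axes, zero at the start; "torque": the same for the moment, N m; "opening": opening from 0.0 (shut) to 1.0 (fully open); "finger_force": force on a finger pad.
Only numpy, scipy, OpenCV 4.12 (cv2) and the standard library are available. Lean on these libraries where they do the work, as an engineer would, in place of code of your own. Each camera call takes 0.05 s, during which the arm holds its last target. There are 200 camera calls.

## Working session

There is one attempt and no reset: what is moved stays moved. The work goes in short steps, Python scripts to look and compute and a shell command to move; the robot and the scene stay as the last step left them, time stands still between calls to the robot, and variables do not carry over. Pictures are saved under pics/ and viewed, at most 11 in all, crops included, and the job is handed in when it is done.

```bash
ls; mkdir -p pics; cat > h.py <<'E'
import numpy as np, cv2
from plant import robot
def grab(n):
    d=robot.get_image(n); np.savez('/tmp/%s.npz'%n,**d); return d
def load(n): return np.load('/tmp/%s.npz'%n)
def ray(d,u,v):
    K=d['K']; k=float(d['k1']); x=np.array([(u-K[0,2])/K[0,0],(v-K[1,2])/K[1,1]]); y=x.copy()
    for _ in range(20): y=x/(1+k*(y@y))
    return np.array([y[0],y[1],1.])
def at_z(d,u,v,z):
    T=d['cam_to_world']; r=T[:3,:3]@ray(d,u,v); o=T[:3,3]; return o+r*(z-o[2])/r[2]
def at_d(d,u,v):
    T=d['cam_to_world']; z=float(d['depth'][int(v),int(u)]); return T[:3,:3]@(ray(d,u,v)*z)+T[:3,3]
E
python3 - <<'E'
from h import *
a=grab('top');b=grab('side')
cv2.imwrite('pics/top.png',a['image']);cv2.imwrite('pics/side.png',b['image'])
for d in(a,b): print(d['K'],d['k1'],d['cam_to_world'])
s=robot.get_state();print(s)
E
```

```text
pics
[[515.27890974   0.         308.74450591]
 [  0.         515.27890974 246.53061066]
 [  0.           0.           1.        ]] -0.04617780399441826 [[ 0.02698508 -0.99021262  0.13693345  0.4715434 ]
 [-0.99963273 -0.02638927  0.00616495 -0.10463079]
 [-0.00249104 -0.13704952 -0.99056106  1.05758811]
 [ 0.          0.          0.          1.        ]]
[[467.19228166   0.         315.85731797]
 [  0.         467.19228166 242.20162309]
 [  0.           0.           1.        ]] -0.09906127049610576 [[-0.97903273 -0.15307943  0.13439345  0.44442109]
 [-0.20261286  0.66362574 -0.7201034   0.71653434]
 [ 0.02104607 -0.73223464 -0.68072718  0.87130697]
 [ 0.          0.          0.          1.        ]]
{'clock': 0.1, 'qpos': array([-79.26928891,  23.94486553,  -0.59039199,  92.48031823,
         0.26837292,  63.6377405 ,  -3.03541868]), 'dq': array([-0.03513577, -0.00904072,  0.07638264,  0.00202542, -0.04952895,
        0.01816011,  0.03879289]), 'tau': array([ 1.80901290e-03, -8.65814567e+01,  6.79770000e-01, -4.35640383e+01,
        1.91471097e-02,  4.98187190e-03,  6.23027859e-05]), 'ee_pos': array([0.14168685, 0.60844789, 0.25273301]), 'ee_rot': array([[-9.73947810e-01,  2.26772205e-01, -1.75421447e-04],
       [ 2.26772262e-01,  9.73947236e-01, -1.05985255e-03],
       [-6.94938679e-05, -1.07202179e-03, -9.99999423e-01]]), 'force': array([-0.07364049,  0.43883291,  0.44549256]), 'torque': array([ 0.01531825,  0.02912964, -0.02666576]), 'finger_force': 0.0, 'opening': 0.9997340718116114}
```

View pics/top.png

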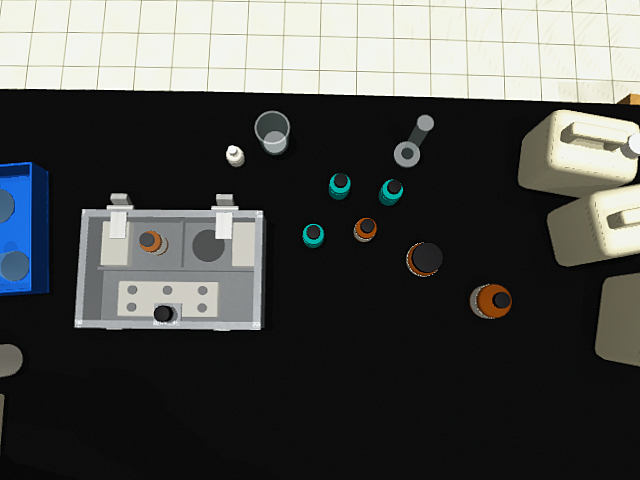

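View pics/side.png

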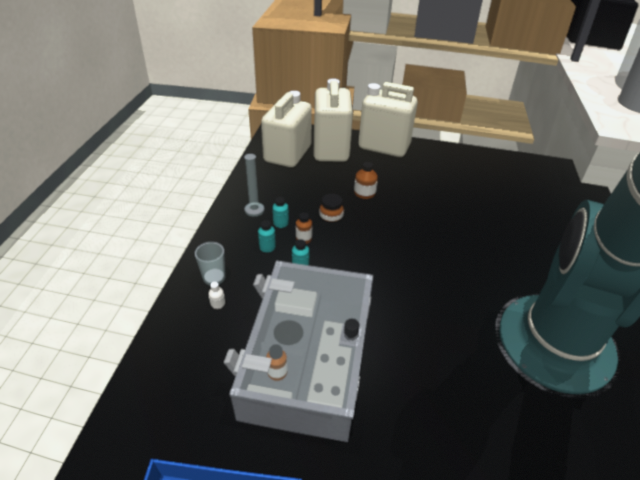

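The top view shows the case at cols 78–264, rows 210–328. The knob is at (163,314), the kept bottle at (150,241) and the pad at (211,246). Candidates for the bench bottle:
- Amber small bottle at (366,229).
- Turquoise bottles at (340,186), (391,191) and (313,235), excluded by colour.
- Jar at (424,259), excluded as low and wide.
- Large bottle at (491,301), excluded by size.

I choose (366,229) and check it in a crop.

```bash
python3 - <<'E'
from h import *
d=load('top')
im=d['image']
A=cv2.resize(im[190:345,60:280],None,fx=3.6,fy=3.6,interpolation=cv2.INTER_CUBIC)
cv2.imwrite('pics/c1.png',A)
B=cv2.resize(im[170:330,300:520],None,fx=3.6,fy=3.6,interpolation=cv2.INTER_CUBIC)
cv2.imwrite('pics/c2.png',B)
E
```

```text
(no output)
```

View pics/c1.png

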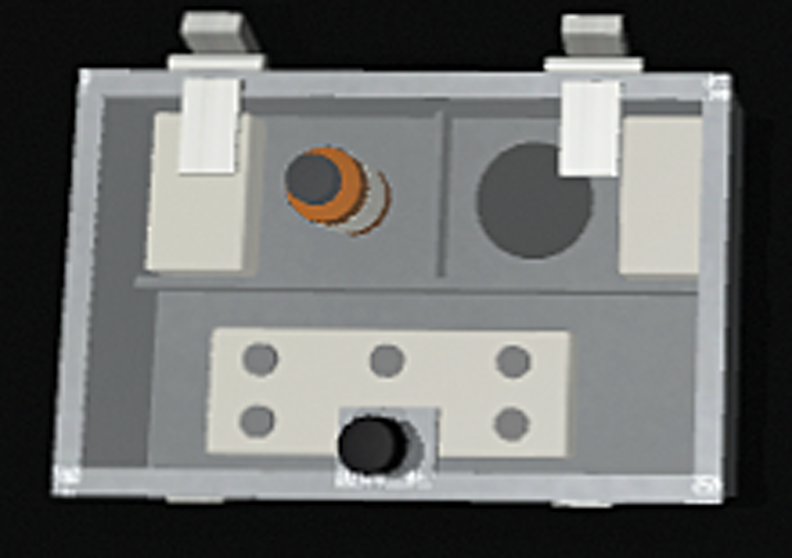

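View pics/c2.png

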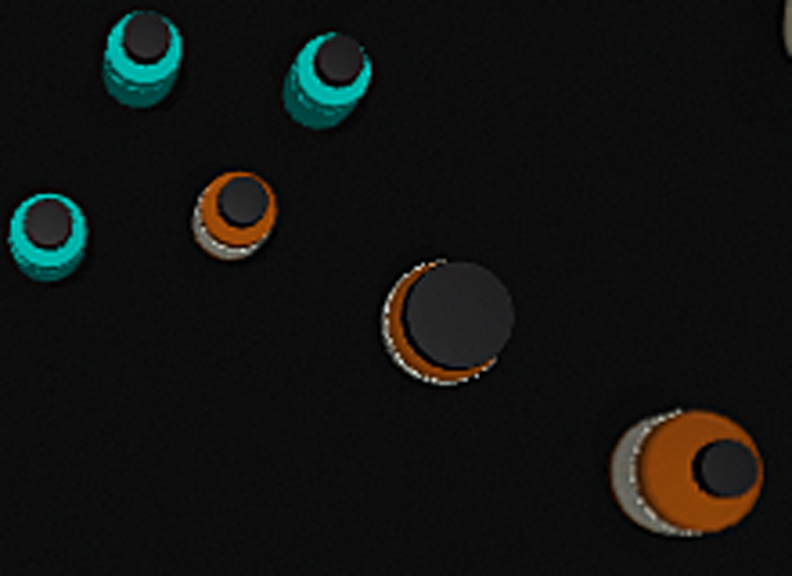

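```bash
python3 - <<'E'
from h import *
d=load('top')
c1=lambda u,v:((u+.5)/3.6+60-.5,(v+.5)/3.6+190-.5)
c2=lambda u,v:((u+.5)/3.6+300-.5,(v+.5)/3.6+170-.5)
C=[at_z(d,*c1(*p),.1065) for p in [(81,70),(731,74),(722,501),(52,495)]]
for p in C: print(p)
C=np.array(C)
print('c',C.mean(0)); f=C[1]-C[0]; g=C[2]-C[3]; print('yaw',np.degrees([np.arctan2(-(-f)[0],(-f)[1]),np.arctan2(-(-g)[0],(-g)[1])]),np.linalg.norm(f),np.linalg.norm(C[2]-C[1]))
print('knob',at_z(d,*c1(367,445),.1445), at_d(d,*c1(367,445)))
print('pad',at_z(d,*c1(535,201),.010))
print('kept',at_z(d,*c1(314,180),.095), at_d(d,*c1(314,180)))
print('bb',at_z(d,*c2(242,201),.085), at_d(d,*c2(242,201)))
for n,p in dict(t1=(340,62),t2=(147,37),t3=(48,222)).items(): print(n,at_z(d,*c2(*p),.085))
print('jar',at_z(d,*c2(460,315),.055)); print('large',at_z(d,*c2(725,468),.105))
E
```

```text
[0.66342693 0.33416714 0.1065    ]
[ 0.66976789 -0.01015228  0.1065    ]
[ 0.4490185  -0.01416652  0.1065    ]
[0.44133793 0.33020395 0.1065    ]
c [0.55588781 0.16001307 0.1065    ]
yaw [1.05503559 1.27766863] 0.34437780873066726 0.2207858911034923
knob [0.47189326 0.15772867 0.1445    ] [0.47189369 0.15804854 0.14338678]
pad [0.61304908 0.10865764 0.01      ]
kept [0.6096291 0.2091324 0.095    ] [0.60816043 0.20579524 0.10523803]
bb [ 0.64970023 -0.2088515   0.085     ] [ 0.64984254 -0.20893475  0.08422312]
t1 [ 0.7271856  -0.26087475  0.085     ]
t2 [ 0.73816619 -0.15663979  0.085     ]
t3 [ 0.63560543 -0.10587036  0.085     ]
jar [ 0.59533524 -0.33175875  0.055     ]
large [ 0.51349799 -0.45720214  0.105     ]
```

The crops confirm the small amber bottle: its cap is at full-image (367,226), about (0.650,-0.209). The turquoise ones are decoys, and the jar and the large bottle stand to its right. The lid leans over the back row when open, so a vertical tool would not fit under it. I'll watch how the tool orientation behaves as the arm moves.

```bash
cat > rel.py <<'E'
import sys,numpy as np
from plant import robot
def rel(p,ydir=None):
    s=robot.get_state(); R=s['ee_rot']; d=R.T@(np.array(p)-s['ee_pos'])*100
    o=''
    if ydir is not None:
        y=R.T@np.array([*ydir,0.]); a=np.degrees(np.arctan2(-y[0],y[1])); a=(a+90)%180-90; o=' turn %.1f'%a
    return 'shift '+np.array2string(d,precision=2,suppress_small=True)+o
if __name__=='__main__':
    s=robot.get_state(); R=s['ee_rot']; print('t',s['clock'],'p',s['ee_pos'].round(4),'z',R[:,2].round(3),'y',R[:,1].round(3),'q',s['qpos'].round(1),'F',s['force'].round(1),'op',round(s['opening'],3))
    a=list(map(float,sys.argv[1:]))
    for i in range(0,len(a),3): print(rel(a[i:i+3],(-.02,1)))
E
python3 -m jog '[-10,-8.6,0,-7,0, -21.2,-18.2,0,-14.2,0, -21.2,-18.2,0,-14.2,0, -21.2,-18.2,0,-14.2,0, -21.2,-18.2,0,-14.2,0]'; python3 rel.py 0.472 0.158 0.2
```

```text
clock: 0.72
ee_pos: [0.3087, 0.3805, 0.2533]
ee_rot: [[-1.0, -0.016, 0.0], [-0.016, 1.0, -0.0], [-0.0, -0.0, -1.0]]
force: [0.8, 0.2, -0.2]
opening: 1.0
finger_force: 0.0
t 0.725 p [0.3087 0.3805 0.2533] z [ 0. -0. -1.] y [-0.016  1.    -0.   ] q [-57.8  10.    3.6 111.3  -0.7  58.7  37. ] F [ 0.8  0.2 -0.2] op 1.0
shift [-15.98 -22.5    5.34] turn -0.2
```

```bash
python3 -m jog '[-16,-22.5,5.3,0,0, -16,-22.5,5.3,0,0, -16,-22.5,5.3,0,0, -16,-22.5,5.3,0,0, -16,-22.5,5.3,0,0]' | head -2; python3 rel.py 0.472 0.158 0.1365; python3 - <<'E'
from h import *
d=grab('wrist'); cv2.imwrite('pics/w1.png',d['image']); 
K=d['K'];T=d['cam_to_world']
for p in ([.472,.158,.1445],[.597,.158,.285]):
    c=np.linalg.inv(T)@np.array([*p,1]); print((K@(c[:3]/c[2]))[:2],c)
E
```

```text
clock: 1.35
ee_pos: [0.4723, 0.1584, 0.1997]
t 1.35 p [0.4723 0.1584 0.1997] z [-0.    -0.001 -1.   ] y [-0.016  1.    -0.001] q [-34.9  14.9  14.9 113.7  -4.7  52.   73.3] F [-1.  -0.1 -0.4] op 1.001
shift [ 0.03 -0.03  6.32] turn -0.2
[317.77529767 275.10984028] [-4.30102873e-04  2.09478021e-02  1.88772985e-01  1.00000000e+00]
[308.10080316 951.15864322] [-0.00265381  0.18109416  0.09021615  1.        ]
```

View pics/w1.png

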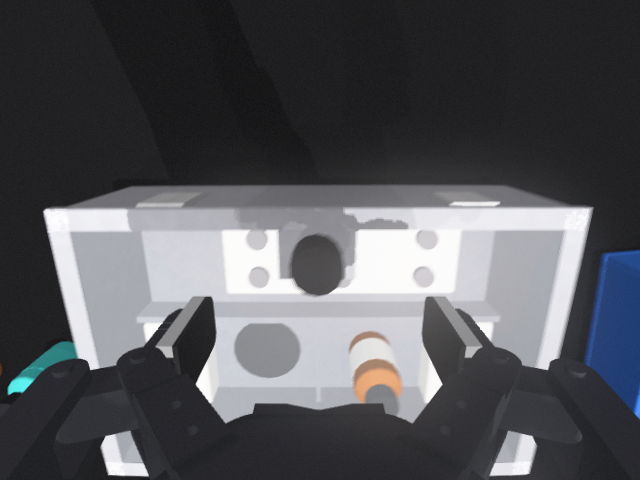

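The wrist view has the knob centred between the fingers at (317,265), with the pad at (267,350) and the kept bottle at (375,365). Next: go down and grip.

```bash
python3 -m jog '[0.1,0,3.2,0,0, 0.1,0,6.3,0,0, 0.1,0,6.3,0,0.3, 0.1,0,6.3,0,0.8, 0.1,0,6.3,0,0.8]' ; python3 -m jog '[0,0,0,0,1, 0,0,0,0,1, 0,0,0,0,1]'|tail -3; python3 rel.py; python3 - <<'E'
from rel import *
hx=np.array([.6668,.1600])
p0=robot.get_state()['ee_pos']
# knob path relative to start
f=lambda a:(np.array([-.195*np.cos(a)+.031*np.sin(a),0,.195*np.sin(a)+.031*np.cos(a)])+[.195,0,-.031])
c=np.cos(.0192);s=np.sin(.0192)
R=robot.get_state()['ee_rot']
for a in np.linspace(0,1.07,12):
    d=f(a); w=np.array([c*d[0],s*d[0],d[2]]); print(round(a,3),(R.T@w*100).round(2))
E
```

```text
clock: 2.02
ee_pos: [0.4706, 0.1606, 0.1384]
ee_rot: [[-1.0, -0.019, 0.001], [-0.019, 1.0, -0.001], [-0.001, -0.001, -1.0]]
force: [0.3, -60.5, 9.3]
opening: 0.378
finger_force: 31.0
force: [-2.9, -21.2, 11.5]
opening: 0.332
finger_force: 58.6
t 2.4 p [0.4707 0.1586 0.1384] z [ 0.    -0.003 -1.   ] y [-0.016  1.    -0.003] q [-34.1  20.1  14.  116.6  -6.7  44.1  74.8] F [ -2.9 -21.2  11.5] op 0.332
0.0 [0. 0. 0.]
0.097 [-0.39 -0.   -1.88]
0.195 [-0.97 -0.01 -3.71]
0.292 [-1.72 -0.01 -5.48]
0.389 [-2.64 -0.01 -7.16]
0.486 [-3.71 -0.01 -8.75]
0.584 [-4.940e+00 -1.000e-02 -1.023e+01]
0.681 [-6.310e+00 -1.000e-02 -1.158e+01]
0.778 [-7.790e+00 -1.000e-02 -1.279e+01]
0.875 [-9.390e+00 -1.000e-02 -1.385e+01]
0.973 [-1.109e+01 -1.000e-02 -1.476e+01]
1.07 [-12.86  -0.   -15.49]
```

```bash
python3 -m jog '[-0.15,-0.15,-0.9,0,1, -0.4,-0.15,-1.9,0,1, -0.65,-0.15,-2.8,0,1, -0.97,-0.15,-3.7,0,1, -1.35,-0.15,-4.6,0,1]'; python3 rel.py
```

```text
clock: 3.02
ee_pos: [0.4846, 0.1587, 0.1843]
ee_rot: [[-1.0, -0.017, 0.002], [-0.017, 1.0, -0.001], [-0.002, -0.001, -1.0]]
force: [6.8, -8.2, -6.2]
opening: 0.33
finger_force: 59.6
t 3.025 p [0.4846 0.1587 0.1843] z [ 0.002 -0.001 -1.   ] y [-0.017  1.    -0.001] q [-34.2  17.3  14.8 113.   -5.5  50.3  74.5] F [ 6.8 -8.2 -6.2] op 0.33
```

```bash
python3 -m jog '[-0.8,0,-1.7,0,1, -1.3,0,-2.55,0,1, -2.35,0,-4.15,0,1, -3.6,0,-5.65,0,1, -4.95,0,-7,0,1]' |tail -3; python3 -m jog '[-1.5,0,-1.2,0,1, -3.1,0,-2.25,0,1, -4,0,-2.75,0,1, -4.8,0,-3.2,0,1, -5.6,0,-3.5,0,1]'; python3 rel.py
```

```text
force: [12.1, -5.6, -18.1]
opening: 0.332
finger_force: 60.3
clock: 4.28
ee_pos: [0.5893, 0.1606, 0.2887]
ee_rot: [[-1.0, -0.017, -0.0], [-0.017, 1.0, -0.002], [0.001, -0.002, -1.0]]
force: [3.3, -6.2, -9.7]
opening: 0.33
finger_force: 60.0
t 4.275 p [0.5893 0.1606 0.2887] z [-0.    -0.002 -1.   ] y [-0.017  1.    -0.002] q [-30.7  21.2  16.4  92.7  -6.3  67.   78.1] F [ 3.3 -6.2 -9.7] op 0.33
```

```bash
python3 -m jog '[-0.4,0,-0.2,0,1, -0.7,0,-0.3,0,1, -0.7,0,-0.3,0,1]'; python3 -m jog '[0,0,0,0,0.5, 0,0,0,0,0, 0,0,0,0,0, 0,0,0,0,0, 0,0,-2,0,0]' >/dev/null;  python3 -m jog '[0,0,-4,0,0, 0,0,-8,0,0, 0,0,-10,0,0, 0,0,-10,0,0]'; python3 rel.py; python3 - <<'E'
from h import *
d=grab('side'); cv2.imwrite('pics/s2.png',d['image'])
d=grab('top')
E
```

```text
clock: 4.65
ee_pos: [0.5961, 0.1607, 0.2913]
ee_rot: [[-1.0, -0.018, -0.001], [-0.018, 1.0, -0.002], [0.001, -0.002, -1.0]]
force: [3.2, -7.0, -9.6]
opening: 0.328
finger_force: 60.1
clock: 5.78
ee_pos: [0.5966, 0.1624, 0.4127]
ee_rot: [[-1.0, -0.019, 0.002], [-0.019, 1.0, 0.001], [-0.002, 0.001, -1.0]]
force: [-0.0, -0.6, -0.9]
opening: 1.003
finger_force: 0.0
t 5.775 p [0.5966 0.1624 0.4127] z [ 0.002  0.001 -1.   ] y [-0.019  1.     0.001] q [-30.9  18.   17.1  81.3  -5.3  81.4  77.3] F [-0.  -0.6 -0.9] op 1.003
```

View pics/s2.png

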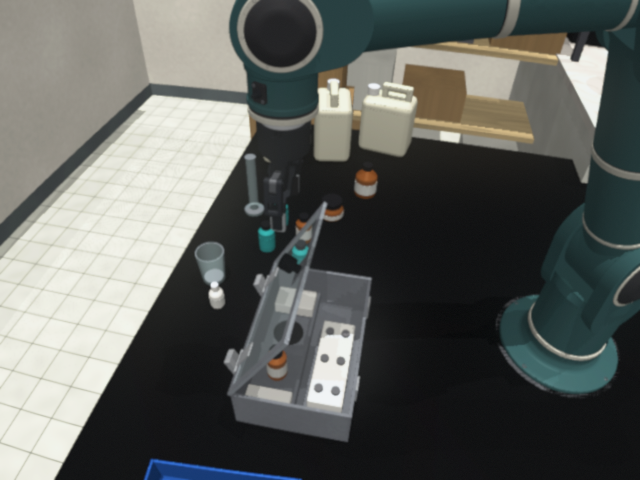

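The lid rests open on its stop: its edge runs from (322,205) to (285,345) in the side view, and the other bottles are undisturbed. Next I move off towards the bottle and test what happens to tool orientation at the edge of reach, since a tilted tool is needed under the lid.

```bash
python3 -m jog '[-1,-6,0,0,0, -2,-12,0,0,0, -3,-18,0,0,0, -4,-24,0,0,0, -5,-30,0,0,0]' >/dev/null; for i in 1 2; do python3 -m jog '[-6,0,0,0,0, -12,0,0,0,0, -18,0,0,0,0, -24,0,0,0,0, -30,0,0,0,0]'; python3 rel.py; done
```

```text
clock: 7.12
ee_pos: [0.8667, -0.134, 0.4134]
ee_rot: [[-1.0, -0.007, 0.013], [-0.007, 1.0, -0.0], [-0.013, -0.0, -1.0]]
force: [-0.0, -1.1, 0.9]
opening: 1.0
finger_force: 0.0
t 7.125 p [ 0.8667 -0.134   0.4134] z [ 0.013 -0.    -1.   ] y [-0.007  1.    -0.   ] q [  3.7  58.6  23.7  14.8 -21.2 107.  100.3] F [-0.  -1.1  0.9] op 1.0
clock: 7.75
ee_pos: [0.8914, -0.0923, 0.3922]
ee_rot: [[-0.996, -0.08, 0.025], [-0.081, 0.996, -0.034], [-0.022, -0.036, -0.999]]
force: [0.0, 0.9, 0.0]
opening: 0.998
finger_force: 0.0
t 7.75 p [ 0.8914 -0.0923  0.3922] z [ 0.025 -0.034 -0.999] y [-0.08   0.996 -0.036] q [  5.9  62.9 -36.6   7.5  36.6 109.5  96.4] F [0.  0.9 0. ] op 0.998
```

```bash
python3 -m jog '[6,0,0,0,0, 12,0,0,0,0, 18,0,-3,0,0, 24,0,-9,0,0, 24,0,-15,0,0]' >/dev/null;python3 rel.py; for i in 1 2; do python3 -m jog '[0,0,-6,0,0, 0,0,-12,0,0, 0,0,-18,0,0, 0,0,-24,0,0, 0,0,-30,0,0]'>/dev/null; python3 rel.py; done;python3 -m jog '[0,0,0,0,0,0,0,0,0,0]'>/dev/null; python3 rel.py
```

```text
t 8.375 p [ 0.7045 -0.107   0.4752] z [ 0.022 -0.035 -0.999] y [-0.079  0.996 -0.036] q [ 29.5  33.5 -46.2  57.4  25.9  96.3  86.5] F [ 1.2 -2.4  1.9] op 0.999
t 9.0 p [ 0.7021 -0.1061  0.6057] z [-0.009 -0.028 -1.   ] y [-0.071  0.997 -0.027] q [  8.3  33.9  -8.   32.7   6.6 113.9  98.4] F [ 1.  -0.  -0.9] op 0.999
t 9.625 p [ 0.7333 -0.1391  0.7001] z [ 0.249 -0.017 -0.968] y [ 0.007  1.    -0.016] q [  0.6  39.9  52.   16.1 -44.  114.7 104.7] F [-0.8 -1.9  2.3] op 1.0
t 9.875 p [ 0.7327 -0.1391  0.6987] z [ 0.245 -0.017 -0.969] y [ 0.008  1.    -0.016] q [  0.5  39.8  51.3  16.3 -43.3 114.7 104.7] F [-0.1 -0.7  0. ] op 1.003
```

```bash
python3 -m jog '[-1.5,0,-5.8,0,0, -3,0,-11.6,0,0, -4.5,0,-17.4,0,0, -6,0,-23,0,0, -7.5,0,-29,0,0]'>/dev/null; python3 rel.py;python3 -m jog '[0,0,0,0,0,0,0,0,0,0]'>/dev/null; python3 rel.py .65 -.209 .7
```

```text
t 10.5 p [ 0.7405 -0.1327  0.748 ] z [ 0.366 -0.037 -0.93 ] y [ 0.012  0.999 -0.035] q [  7.2  40.8  29.3   3.3 -29.1 114.8  98.3] F [ 0.   0.1 -0.1] op 1.003
t 10.75 p [ 0.7414 -0.1333  0.7462] z [ 0.364 -0.036 -0.931] y [ 0.012  0.999 -0.034] q [  7.2  40.9  29.2   3.3 -29.  114.8  98.3] F [ 0.4  0.1 -0.6] op 0.997
shift [10.2  -7.52  1.25] turn -1.0
```

```bash
for i in 1 2; do python3 -m jog '[2.4,0,-5.5,0,0, 4.8,0,-11,0,0, 7.2,0,-16.5,0,0, 9.6,0,-22,0,0, 12,0,-27.5,0,0]'>/dev/null; python3 rel.py;done; python3 -m jog '[0,0,0,0,0,0,0,0,0,0]'>/dev/null; python3 rel.py .65 -.209 .7
```

```text
t 11.375 p [ 0.6749 -0.1419  0.8375] z [ 0.477 -0.055 -0.877] y [ 0.021  0.998 -0.051] q [  8.9  33.6  27.5   3.3 -28.  114.8  99.3] F [-0.   0.3 -1. ] op 1.004
t 12.0 p [ 0.5971 -0.1502  0.9193] z [ 0.582 -0.075 -0.81 ] y [ 0.033  0.997 -0.069] q [ 11.4  26.4  25.7   3.3 -27.7 114.8 100.5] F [-0.5  0.2 -0.2] op 1.001
t 12.25 p [ 0.598  -0.15    0.9184] z [ 0.581 -0.075 -0.811] y [ 0.032  0.997 -0.069] q [ 11.4  26.5  25.8   3.3 -27.7 114.8 100.5] F [-0.2  0.   0.7] op 0.999
shift [ 8.56 -4.21 21.16] turn -0.1
```

Pushing past the reach leaves the tool tilted about 36° forward, and the tilt persists. That suits going in under the lid. A turn about tool z will level the finger line, and then I go to the bottle standoff.

```bash
python3 -m jog '[0,0,2,6.8,0, 0,0,4,6.8,0, 0,0,4,6.8,0]'>/dev/null; cat > tgt.py <<'E'
import sys
from rel import *
# grasp point target (x y z) and standoff back along tool z
a=list(map(float,sys.argv[1:])); s=robot.get_state(); R=s['ee_rot']
print('p',s['ee_pos'].round(4),'x',R[:,0].round(3),'y',R[:,1].round(3),'z',R[:,2].round(3),'tilt',np.degrees(np.arccos(-R[2,2])).round(1))
for st in a[3:]: print(st,rel(np.array(a[:3])-R[:,2]*(.003+st)))
E
python3 tgt.py .65 -.209 .048 .15 0; python3 rel.py
```

```text
p [ 0.6215 -0.1521  0.8849] x [-0.805  0.104 -0.584] y [0.127 0.992 0.001] z [ 0.579 -0.073 -0.812] tilt 35.7
0.15 shift [45.96 -5.4  54.72]
0.0 shift [45.96 -5.4  69.72]
t 12.625 p [ 0.6215 -0.1521  0.8849] z [ 0.579 -0.073 -0.812] y [0.127 0.992 0.001] q [  1.3  19.9  30.4  22.8 -22.  103.5  97.6] F [ 0.2  1.  -0.7] op 0.999
```

```bash
python3 -m jog '[3.8,-0.4,4.5,0,0, 7.6,-0.9,9,0,0, 11.4,-1.3,13.6,0,0, 15.2,-1.8,18.2,0,0, 19,-2.2,22.7,0,0]'>/dev/null; python3 rel.py; python3 -m jog '[3.8,-0.4,4.5,0,0, 7.6,-0.9,9,0,0, 11.4,-1.3,13.6,0,0, 15.2,-1.8,18.2,0,0, 19,-2.2,22.7,0,0]'>/dev/null; python3 rel.py; python3 tgt.py .65 -.209 .048 .15 0
```

```text
t 13.25 p [ 0.6017 -0.1688  0.6454] z [ 0.583 -0.075 -0.809] y [0.128 0.992 0.001] q [-17.8  -1.6  31.9  80.8  -3.6  64.8  97.5] F [ 1.6 -1.7  0.9] op 0.999
t 13.875 p [ 0.5794 -0.1891  0.3504] z [ 0.583 -0.076 -0.809] y [0.13  0.991 0.   ] q [-15.8   2.2  35.1 114.6 -16.6  29.  113.5] F [1.4 0.1 0. ] op 1.002
p [ 0.5794 -0.1891  0.3504] x [-0.802  0.106 -0.588] y [0.13  0.991 0.   ] z [ 0.583 -0.076 -0.809] tilt 36.0
0.15 shift [11.92 -1.07 13.42]
0.0 shift [11.92 -1.07 28.42]
```

```bash
python3 -m jog '[4,-0.3,4.5,0,0, 8,-0.7,9,0,0, 11.9,-1.1,13.4,0,0, 11.9,-1.1,13.4,0,0]'>/dev/null; python3 rel.py; python3 tgt.py .65 -.209 .048 .15 0; python3 - <<'E'
from h import *
d=grab('wrist'); im=d['image'].copy()
K=d['K'];T=d['cam_to_world']
for z in(.085,):
    c=np.linalg.inv(T)@np.array([.650,-.209,z,1]); print((K@(c[:3]/c[2]))[:2],c[:3])
cv2.imwrite('pics/w2.png',im)
E
```

```text
t 14.375 p [ 0.5635 -0.198   0.179 ] z [ 0.575 -0.071 -0.815] y [0.131 0.991 0.006] q [ 12.6  15.6   8.3 124.7 -63.   10.9 161.9] F [ 0.3 -0.9  0.9] op 1.005
p [ 0.5635 -0.198   0.179 ] x [-0.808  0.11  -0.579] y [0.131 0.991 0.006] z [ 0.575 -0.071 -0.815] tilt 35.4
0.15 shift [ 0.47 -0.04  0.43]
0.0 shift [ 0.47 -0.04 15.43]
[318.39954083 257.81270241] [-1.39077846e-04  1.64690730e-02  2.63722743e-01]
```

View pics/w2.png

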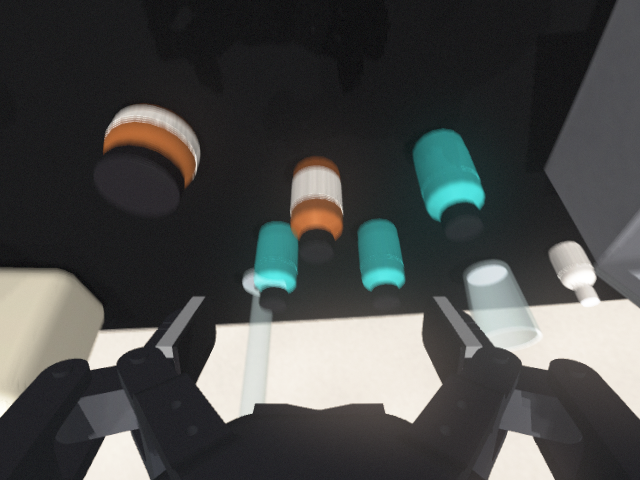

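The wrist view has the target bottle centred, cap at (318,248), with the turquoise decoys right and beyond and the jar at (145,165). Joint 6 is now at its lower limit, so I fit a quick kinematic model to see which tilt is feasible here and at the pad.

```bash
cat > kin.py <<'E'
import numpy as np, itertools
from scipy.optimize import least_squares
from scipy.spatial.transform import Rotation as Ro
lo=np.array([-161.28,-22.2,-73.04,3.21,-68.34,10.77,-161.83]);hi=np.array([161.28,115.67,71.86,147.25,248.33,114.83,161.83])
D=[([-79.269,23.945,-.59,92.48,.268,63.638,-3.035],[.1417,.6084,.2527],[-.0002,-.0011,-1],[.2268,.9739,-.0011]),
([-34.9,14.9,14.9,113.7,-4.7,52,73.3],[.4723,.1584,.1997],[0,-.001,-1],[-.016,1,-.001]),
([3.7,58.6,23.7,14.8,-21.2,107,100.3],[.8667,-.134,.4134],[.013,0,-1],[-.007,1,0]),
([29.5,33.5,-46.2,57.4,25.9,96.3,86.5],[.7045,-.107,.4752],[.022,-.035,-.999],[-.079,.996,-.036]),
([.5,39.8,51.3,16.3,-43.3,114.7,104.7],[.7327,-.1391,.6987],[.245,-.017,-.969],[.008,1,-.016]),
([11.4,26.5,25.8,3.3,-27.7,114.8,100.5],[.598,-.15,.9184],[.581,-.075,-.811],[.032,.997,-.069]),
([-15.8,2.2,35.1,114.6,-16.6,29,113.5],[.5794,-.1891,.3504],[.583,-.076,-.809],[.13,.991,0]),
([12.6,15.6,8.3,124.7,-63,10.9,161.9],[.5635,-.198,.179],[.575,-.071,-.815],[.131,.991,.006])]
def fk(q,P,sg):
    h,a,b,L,e,f,c,ox,d=P; q=np.radians(q)
    rz=lambda t:Ro.from_euler('z',t); ry=lambda t:Ro.from_euler('y',t)
    R=rz(sg[0]*q[0])*ry(q[1]); p=R.apply([e,0,0])*0+np.array([0,0,h])+rz(sg[0]*q[0]).apply([ox,0,0])
    R=R*rz(sg[1]*q[2]); p=p+R.apply([e,0,a]); R=R*ry(q[3]); p=p+R.apply([-d,0,0])
    R=R*rz(sg[2]*q[4]); p=p+R.apply([0,0,b]); R=R*ry(q[5]); R=R*rz(sg[3]*q[6]+c); p=p+R.apply([0,0,L])+R.apply([0,0,0])
    p=p+(R*rz(-(sg[3]*q[6]+c))).apply([f,0,0])
    return p,R.as_matrix()
def fit():
    best=None
    for sg in itertools.product([1,-1],repeat=4):
        def r(P):
            o=[]
            for q,p,z,y in D:
                pp,R=fk(q,P,sg); o+=[*(pp-p),*(.3*(R[:,2]-z)),*(.3*(R[:,1]-y))]
            return o
        for c0 in(0,1.57,3.14,-1.57):
            s=least_squares(r,[.3,.4,.4,.25,0,0,c0,0,0])
            if best is None or s.cost<best[0]: best=(s.cost,s.x,sg)
    return best
E
python3 - <<'E'
from kin import *
B=fit(); print(B); _,P,sg=B
np.savez('/tmp/kin.npz',P=P,sg=sg)
rng=np.random.default_rng(0)
def solve(g,t,yaw):
    z=np.array([np.sin(t)*np.cos(yaw),np.sin(t)*np.sin(yaw),-np.cos(t)]); y=np.array([-np.sin(yaw),np.cos(yaw),0])
    tgt=np.array(g)-.003*z; best=None
    def r(q):
        p,R=fk(q,P,sg); return [*(p-tgt),*(.3*(R[:,2]-z)),*(.3*(R[:,1]-y))]
    for k in range(8):
        s=least_squares(r,np.clip(np.array([12,10,8,120,-30,20,120])+rng.normal(0,25,7),lo+1,hi-1),bounds=(lo+.5,hi-.5))
        if best is None or s.cost<best.cost:best=s
    return best
for name,g,yaws in(('bb',[.65,-.209,.048],(-18,-7,1)),('pad',[.613,.1087,.058],(-7,1,10)),('knob',[.597,.158,.285],(1,))):
  for t in(25,30,36):
    for yw in yaws:
      s=solve(g,np.radians(t),np.radians(yw)); print(name,t,yw,'res %.4f'%np.sqrt(2*s.cost),s.x.round(0))
E
```

```text
(np.float64(0.0027962095009671176), array([ 0.29536012,  0.48973577,  0.46848259,  0.27562835,  0.01306816,
       -0.01408109,  1.57115704, -0.01498516, -0.00286508]), (-1, -1, -1, -1))
bb 25 -18 res 0.0000 [  7.  37.  12. 108. -32.  12. 118.]
bb 25 -7 res 0.0000 [ 22.  37.  -3. 108. -18.  11. 120.]
bb 25 1 res 0.0000 [ 30.  37. -11. 108. -15.  13. 128.]
bb 30 -18 res 0.0000 [ 38.  39. -23. 111.  79.  11.  20.]
bb 30 -7 res 0.0000 [ 49.  42. -34. 110.  73.  12.  42.]
bb 30 1 res 0.0000 [ 54.  44. -38. 110.  61.  11.  64.]
bb 36 -18 res 0.0000 [ 40.  39. -24. 113. 120.  12. -20.]
bb 36 -7 res 0.0000 [ 55.  44. -39. 113. 113.  12.   6.]
bb 36 1 res 0.0000 [ 73.  60. -62. 113. 102.  26.  39.]
pad 25 -7 res 0.0000 [-15.  32.   2. 116.  41.  11.  31.]
pad 25 1 res 0.0000 [ 13.  35. -28. 116.  72.  19.  18.]
pad 25 10 res 0.0000 [ 10.  33. -22. 117.  58.  12.  39.]
pad 30 -7 res 0.0000 [ -9.  32.  -5. 118.  82.  12.  -8.]
pad 30 1 res 0.0000 [ 13.  35. -28. 119.  94.  18.  -4.]
pad 30 10 res 0.0000 [ 15.  34. -26. 119.  94.  12.   5.]
pad 36 -7 res 0.0000 [-11.  32.  -4. 120. 114.  16. -41.]
pad 36 1 res 0.0000 [  6.  33. -20. 121. 122.  17. -35.]
pad 36 10 res 0.0000 [ 17.  35. -29. 121. 130.  15. -29.]
knob 25 1 res 0.0000 [-32.  11.  16. 110.   7.  35.  69.]
knob 30 1 res 0.0000 [-15.  10.  -3. 113.  19.  30.  59.]
knob 36 1 res 0.0000 [-12.   8.  -8. 117.  31.  23.  47.]
```

```bash
python3 tgt.py .45 .12 .28 0 ; python3 -m jog '[0,0,-5,0,0, 0,0,-10,0,0, 0,6,-10,0,0, 0,12,-10,0,0, 0,18,-10,0,0]'>/dev/null; python3 rel.py;  python3 -m jog '[0,6,0,0,0, 0,12,0,0,0, 0,18,0,0,0, 0,20,0,0,0, 0,20,0,0,0]'>/dev/null; python3 rel.py; python3 tgt.py .48 .15 .20 0
```

```text
p [ 0.5607 -0.1984  0.1748] x [-0.809  0.131 -0.573] y [0.146 0.989 0.02 ] z [ 0.57  -0.068 -0.819] tilt 35.0
0.0 shift [  7.09  30.08 -17.38]
t 15.05 p [ 0.519  -0.096   0.2587] z [ 0.565 -0.073 -0.822] y [0.129 0.992 0.001] q [-13.5  -0.6  20.6 129.8   1.2  16.   88.7] F [ 0.7  0.  -1.1] op 0.997
t 15.675 p [0.5452 0.1059 0.2589] z [ 0.566 -0.07  -0.821] y [0.125 0.992 0.002] q [-28.    4.2   5.7 125.   40.1  25.2  27.4] F [ 0.8 -0.9  0. ] op 1.008
p [0.5452 0.1059 0.2589] x [-0.815  0.104 -0.571] y [0.125 0.992 0.002] z [ 0.566 -0.07  -0.821] tilt 34.8
0.0 shift [9.13 3.55 0.53]
```

```bash
python3 -m jog '[4,0,0,0,0, 8,0,0,0,0, 10,0,0,0,0, 10,0,0,0,0]'>/dev/null; python3 rel.py;  python3 -m jog '[0,-5,0,0,0, 0,-10,0,0,0, 0,-15,0,0,0, 0,-20,0,0,0]'>/dev/null; python3 rel.py; python3 tgt.py .65 -.209 .048 .15 .1
```

```text
t 16.175 p [0.4623 0.1126 0.2008] z [ 0.564 -0.073 -0.822] y [0.129 0.992 0.001] q [-33.5   2.1   4.4 136.9  60.   22.8   0.6] F [0.4 0.1 0.6] op 0.999
t 16.675 p [ 0.4448 -0.0502  0.2063] z [ 0.571 -0.081 -0.817] y [ 0.134  0.991 -0.004] q [-38.8  -6.3  36.8 142.8  51.6  11.5  33.1] F [-0.3  0.   1. ] op 1.001
p [ 0.4448 -0.0502  0.2063] x [-0.81   0.107 -0.576] y [ 0.134  0.991 -0.004] z [ 0.571 -0.081 -0.817] tilt 35.2
0.15 shift [ -9.2  -12.91  10.63]
0.1 shift [ -9.2  -12.91  15.63]
```

```bash
python3 -m jog '[-3,-4,3,0,0, -6,-8,6,0,0, -9.2,-12.9,10.6,0,0, -9.2,-12.9,10.6,0,0, -9.2,-12.9,10.6,0,0]'>/dev/null; python3 rel.py;  python3 tgt.py .65 -.209 .048 .15 .1; python3 -m jog '[0,0,0,0,0,0,0,0,0,0]'>/dev/null;python3 tgt.py .65 -.209 .048 .15 .1
```

```text
t 17.3 p [ 0.4727 -0.0958  0.2029] z [ 0.523 -0.065 -0.85 ] y [ 0.122  0.993 -0.   ] q [-45.5   0.2  54.8 137.2  -6.7  11.   98.4] F [-0.6  0.   0.2] op 1.003
p [ 0.4727 -0.0958  0.2029] x [-0.844  0.104 -0.527] y [ 0.122  0.993 -0.   ] z [ 0.523 -0.065 -0.85 ] tilt 31.8
0.15 shift [-7.97 -9.06  7.87]
0.1 shift [-7.97 -9.06 12.87]
p [ 0.4711 -0.0955  0.2019] x [-0.844  0.105 -0.525] y [ 0.124  0.992 -0.001] z [ 0.521 -0.066 -0.851] tilt 31.7
0.15 shift [-8.21 -9.04  7.87]
0.1 shift [-8.21 -9.04 12.87]
```

```bash
python3 - <<'E'
from kin import *
from h import *
d=load('wrist') # taken at pose w2
Rw=np.array([[-.808,.131,.575],[.110,.991,-.071],[-.579,.006,-.815]]); print('cam in tool',Rw.T@(d['cam_to_world'][:3,3]-[.5635,-.198,.179]))
k=np.load('/tmp/kin.npz');P=k['P'];sg=k['sg']
rng=np.random.default_rng(1)
mid=np.array([0,40,0,100,90,45,0.]);w=np.array([.0,.0,.3,.0,.0,1,.0])*1e-4
def solve(g,t,yaw,st):
    z=np.array([np.sin(t)*np.cos(yaw),np.sin(t)*np.sin(yaw),-np.cos(t)]); y=np.array([-np.sin(yaw),np.cos(yaw),0])
    tgt=np.array(g)-(st+.003)*z; out=[]
    def r(q):
        p,R=fk(q,P,sg); return [*(p-tgt),*(.3*(R[:,2]-z)),*(.3*(R[:,1]-y)),*(w*(q-mid))]
    for j5 in (-20,60,120,170):
        s=least_squares(r,[10,30,0,115,j5,20,98-j5],bounds=(lo+.5,hi-.5)); e=np.linalg.norm(s.fun[:9])
        out.append((e,s.x))
    return out
for name,g,yw,st in(('bb',[.65,-.209,.048],-7,0),('bb15',[.65,-.209,.048],-7,.15),('pad',[.613,.1087,.058],-7,0),('pad15',[.613,.1087,.058],-7,.15)):
  for t in(36,42,48):
      for e,q in solve(g,np.radians(t),np.radians(yw),st):
        if e<.004: print(name,t,'%.4f'%e,q.round(0))
E
```

```text
cam in tool [ 0.07514431 -0.00014926 -0.12067963]
bb 36 0.0000 [ 75.  68. -70. 114. 111.  40.  29.]
bb 36 0.0000 [ 75.  68. -70. 114. 111.  40.  29.]
bb 36 0.0005 [   9.   37.   13.  113.  248.   14. -152.]
bb 42 0.0000 [ 78.  71. -71. 117. 124.  39.  21.]
bb 42 0.0000 [ 78.  71. -71. 117. 124.  39.  21.]
bb 42 0.0000 [ -20.   50.   49.  116.  235.   39. -158.]
bb 48 0.0000 [ 79.  73. -70. 119. 137.  39.  12.]
bb 48 0.0000 [ -11.   45.   37.  118.  221.   38. -138.]
bb 48 0.0000 [ -11.   45.   37.  118.  221.   38. -138.]
bb15 36 0.0001 [ 86.  39. -73. 125.  85.  24.  37.]
bb15 36 0.0001 [ 86.  39. -73. 125.  85.  24.  37.]
bb15 42 0.0001 [ 89.  41. -73. 129. 110.  21.  15.]
bb15 42 0.0001 [ 89.  41. -73. 129. 110.  21.  15.]
bb15 42 0.0003 [  -5.   20.   31.  128.  248.   20. -150.]
bb15 48 0.0001 [ 91.  46. -73. 133. 136.  24.  -5.]
bb15 48 0.0000 [ -20.   27.   49.  133.  232.   35. -139.]
bb15 48 0.0000 [ -20.   27.   49.  133.  232.   35. -139.]
pad 36 0.0000 [ 27.  43. -49. 121. 111.  39. -21.]
pad 36 0.0000 [ 27.  43. -49. 121. 111.  39. -21.]
pad 36 0.0000 [ 27.  43. -49. 121
[... 310 characters left out ...]
6.  39. -55.]
pad 48 0.0000 [  7.  37. -26. 125. 136.  39. -55.]
pad15 36 0.0000 [ 44.  25. -71. 131.  89.  37.  -9.]
pad15 36 0.0000 [ 44.  25. -71. 131.  89.  37.  -9.]
pad15 36 0.0000 [ 44.  25. -71. 131.  89.  37.  -9.]
pad15 36 0.0000 [ 44.  25. -71. 131.  89.  37.  -9.]
pad15 42 0.0000 [ 35.  21. -60. 135. 104.  35. -28.]
pad15 42 0.0000 [ 35.  21. -60. 135. 104.  35. -28.]
pad15 42 0.0000 [ 35.  21. -60. 135. 104.  35. -28.]
pad15 42 0.0000 [ 35.  21. -60. 135. 104.  35. -28.]
pad15 48 0.0000 [  5.  16. -31. 138. 120.  33. -50.]
pad15 48 0.0000 [  5.  16. -31. 138. 120.  33. -50.]
pad15 48 0.0000 [  5.  16. -31. 138. 120.  33. -50.]
pad15 48 0.0000 [  5.  16. -31. 138. 120.  33. -50.]
```

```bash
python3 -m jog '[-4,-4.5,0,0,0, -8,-9,2,0,0, -8.2,-9,5,0,0, -8.2,-9,7.9,0,0]'>/dev/null; python3 rel.py;  python3 tgt.py .65 -.209 .048 .15 .1 .05
```

```text
t 18.05 p [ 0.5546 -0.1863  0.194 ] z [ 0.518 -0.071 -0.853] y [ 0.122  0.993 -0.009] q [-16.6  16.   39.8 124.2 -55.3  19.7 151.4] F [0.7 1.1 0.5] op 1.0
p [ 0.5546 -0.1863  0.194 ] x [-0.847  0.099 -0.522] y [ 0.122  0.993 -0.009] z [ 0.518 -0.071 -0.853] tilt 31.5
0.15 shift [-0.67 -0.97  2.25]
0.1 shift [-0.67 -0.97  7.25]
0.05 shift [-0.67 -0.97 12.25]
```

```bash
python3 -m jog '[-0.7,-1,3,0,0, -0.7,-1,6,0,0, -0.7,-1,7.2,0,0, -0.7,-1,7.2,0,0]'>/dev/null; python3 rel.py;  python3 tgt.py .65 -.209 .048 .1 .05 0
```

```text
t 18.55 p [ 0.5948 -0.2018  0.1353] z [ 0.515 -0.071 -0.854] y [ 0.123  0.992 -0.009] q [  3.2  23.8  18.1 120.  -64.7  13.7 161.6] F [ 0.1 -0.8 -0.5] op 0.999
p [ 0.5948 -0.2018  0.1353] x [-0.848  0.1   -0.52 ] y [ 0.123  0.992 -0.009] z [ 0.515 -0.071 -0.854] tilt 31.3
0.1 shift [-0.21  0.03  0.05]
0.05 shift [-0.21  0.03  5.05]
0.0 shift [-0.21  0.03 10.05]
```

```bash
python3 -m jog '[-0.2,0,1.5,0,0, -0.2,0,3,0,0, -0.2,0,4.5,0,0, -0.2,0,4.5,0,0]'>/dev/null; python3 rel.py;  python3 tgt.py .65 -.209 .048 .05 0
```

```text
t 19.05 p [ 0.6229 -0.2054  0.1029] z [ 0.507 -0.068 -0.859] y [ 0.122  0.993 -0.007] q [  9.2  28.8  10.5 116.3 -64.7  10.9 161.7] F [-0.6  0.1  0.9] op 1.0
p [ 0.6229 -0.2054  0.1029] x [-0.853  0.101 -0.511] y [ 0.122  0.993 -0.007] z [ 0.507 -0.068 -0.859] tilt 30.8
0.05 shift [0.46 0.01 0.82]
0.0 shift [0.46 0.01 5.82]
```

```bash
python3 -m jog '[0.3,0,1.5,0,0, 0.5,0,3,0,0, 0.5,0,4,0,0, 0.5,0,4,0,0]'>/dev/null; python3 rel.py;  python3 tgt.py .65 -.209 .048 .05 0
```

```text
t 19.55 p [ 0.6441 -0.2094  0.0739] z [ 0.49  -0.063 -0.869] y [ 0.123  0.992 -0.003] q [  9.7  33.3   9.7 112.9 -65.3  10.8 161.8] F [-0.8  0.1 -0.1] op 0.998
p [ 0.6441 -0.2094  0.0739] x [-0.863  0.105 -0.494] y [ 0.123  0.992 -0.003] z [ 0.49  -0.063 -0.869] tilt 29.6
0.05 shift [ 0.78  0.12 -2.76]
0.0 shift [0.78 0.12 2.24]
```

```bash
python3 -m jog '[0.5,0.1,1.2,0,0, 1,0.1,2.4,0,0, 1.2,0.1,2.6,0,0, 1.2,0.1,2.6,0,0]'>/dev/null; python3 rel.py;  python3 tgt.py .65 -.209 .048 0
```

```text
t 20.05 p [ 0.6518 -0.2104  0.0537] z [ 0.475 -0.059 -0.878] y [0.123 0.992 0.   ] q [  9.9  36.    9.4 111.3 -65.6  10.8 161.8] F [-0.4  0.2  0.1] op 1.002
p [ 0.6518 -0.2104  0.0537] x [-0.871  0.108 -0.479] y [0.123 0.992 0.   ] z [ 0.475 -0.059 -0.878] tilt 28.6
0.0 shift [0.44 0.12 0.11]
```

Tilt is 28.6° with the fingers level, straddling the bottle. Closing.

```bash
python3 -m jog '[0,0,0,0,0.3, 0,0,0,0,0.6, 0,0,0,0,1, 0,0,0,0,1, 0,0,0,0,1]'; python3 -m jog '[0,0,0,0,1, 0,0,0,0,1]' | tail -3; python3 rel.py
```

```text
clock: 20.68
ee_pos: [0.6522, -0.2105, 0.0545]
ee_rot: [[-0.871, 0.123, 0.476], [0.108, 0.992, -0.059], [-0.48, -0.0, -0.877]]
force: [-1.6, 0.2, 7.0]
opening: 0.472
finger_force: 61.1
force: [-1.2, -0.1, 6.1]
opening: 0.477
finger_force: 61.1
t 20.925 p [ 0.6522 -0.2105  0.0545] z [ 0.476 -0.059 -0.877] y [ 0.123  0.992 -0.   ] q [  9.9  35.9   9.4 111.3 -65.6  10.8 161.8] F [-1.2 -0.1  6.1] op 0.477
```

```bash
cat > pad.py <<'E'
from rel import *
s=robot.get_state(); R=s['ee_rot']; z=R[:,2]
T=np.array([.6125,.107,.0645])
print('p',s['ee_pos'].round(4),'z',z.round(3),'y',R[:,1].round(3),'q',s['qpos'].round(0),'F',s['force'].round(1),'op',round(s['opening'],3),'t',s['clock'])
for st in(.18,.1,.05,0): print(st,rel(T-z*st+np.array([0,0,.002])))
E
python3 -m jog '[-1,0,-1.9,0,1, -2.9,0,-5.3,0,1, -4.8,0,-8.8,0,1, -7.2,0,-13.1,0,1, -9.6,0,-17.5,0,1]'>/dev/null; python3 pad.py
```

```text
p [ 0.6519 -0.21    0.2547] z [ 0.475 -0.059 -0.878] y [0.123 0.992 0.   ] q [-15.  22.  41. 106. -39.  34. 132.] F [ 0.7  0.6 -1.9] op 0.473 t 21.55
0.18 shift [15.86 30.97 -5.2 ]
0.1 shift [15.86 30.97  2.8 ]
0.05 shift [15.86 30.97  7.8 ]
0 shift [15.86 30.97 12.8 ]
```

```bash
python3 -m jog '[3,1,-1.2,0,1, 6.5,2,-2.4,0,1, 10,3,-3.6,0,1, 13,4.5,-4.6,0,1, 15.9,6,-5.2,0,1]'>/dev/null; python3 pad.py;python3 -m jog '[0,3,0,0,1, 0,8,0,0,1, 0,13,0,0,1, 0,18,0,0,1, 0,22,0,0,1]'>/dev/null; python3 pad.py
```

```text
p [ 0.4952 -0.13    0.2226] z [ 0.476 -0.058 -0.878] y [0.123 0.992 0.001] q [-35.   3.  50. 130. -18.  20. 113.] F [-0.4  0.2 -0.5] op 0.47 t 22.175
0.18 shift [-0.16 24.95 -0.1 ]
0.1 shift [-0.16 24.95  7.9 ]
0.05 shift [-0.16 24.95 12.9 ]
0 shift [-0.16 24.95 17.9 ]
p [0.5233 0.0905 0.2231] z [ 0.476 -0.058 -0.878] y [0.121 0.993 0.001] q [-65.   7.  48. 127.  16.  22.  52.] F [ 0.5 -0.7 -1. ] op 0.47 t 22.8
0.18 shift [-0.09  2.71 -0.11]
0.1 shift [-0.09  2.71  7.89]
0.05 shift [-0.09  2.71 12.89]
0 shift [-0.09  2.71 17.89]
```

```bash
python3 -m jog '[0,1.5,0,0,1, 0,2.7,1,0,1, 0,2.7,3,0,1, 0,2.7,5.5,0,1, 0,2.7,7.9,0,1]'>/dev/null; python3 -m jog '[0,0,0,0,1]'>/dev/null; python3 pad.py; python3 - <<'E'
from h import *
d=grab('side');cv2.imwrite('pics/s3.png',cv2.resize(d['image'][150:450,150:450],None,fx=2,fy=2,interpolation=cv2.INTER_CUBIC))
E
```

```text
p [0.5642 0.1082 0.1525] z [ 0.474 -0.061 -0.879] y [ 0.125  0.992 -0.002] q [-51.  20.  36. 125.   3.  13.  60.] F [-0.5 -0.5 -0.6] op 0.471 t 23.55
0.18 shift [-0.12  0.5  -8.15]
0.1 shift [-0.12  0.5  -0.15]
0.05 shift [-0.12  0.5   4.85]
0 shift [-0.12  0.5   9.85]
```

View pics/s3.png

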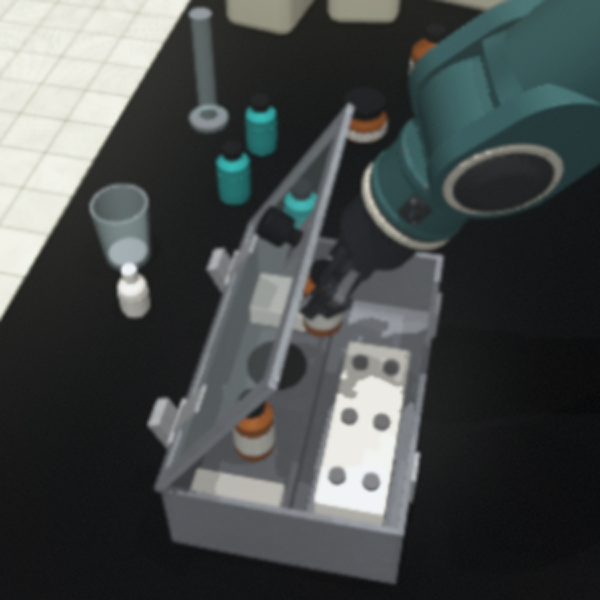

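The crop shows the bottle upright in the fingers at about (325,300), below and in front of the clear lid, with the pad beyond at (278,362) and the kept bottle at (253,430). The arm is clear of the lid, so I go in step by step.

```bash
python3 -m jog '[-0.1,0.4,1,0,1, -0.1,0.5,2,0,1, -0.1,0.5,3,0,1, -0.1,0.5,4,0,1, -0.1,0.5,4.9,0,1]'>/dev/null; python3 -m jog '[0,0,0,0,1]'>/dev/null; python3 pad.py
```

```text
p [0.5892 0.1113 0.1105] z [ 0.475 -0.059 -0.878] y [0.124 0.992 0.   ] q [-32.  24.  14. 122.  38.  11.  27.] F [ 0.5 -0.5 -2.4] op 0.477 t 24.35
0.18 shift [  0.03  -0.14 -13.01]
0.1 shift [ 0.03 -0.14 -5.01]
0.05 shift [ 0.03 -0.14 -0.01]
0 shift [ 0.03 -0.14  4.99]
```

```bash
python3 -m jog '[0,-0.1,0.8,0,1, 0,-0.1,1.7,0,1, 0,-0.1,2.6,0,1, 0,-0.1,3.5,0,1, 0,-0.1,3.5,0,1]'>/dev/null; python3 pad.py
```

```text
p [0.6056 0.1088 0.0802] z [ 0.475 -0.059 -0.878] y [ 0.123  0.992 -0.   ] q [-23.  28.   5. 120.  60.  11.   7.] F [ 0.3  0.  -1.1] op 0.473 t 24.975
0.18 shift [  0.03  -0.09 -16.46]
0.1 shift [ 0.03 -0.09 -8.46]
0.05 shift [ 0.03 -0.09 -3.46]
0 shift [ 0.03 -0.09  1.54]
```

```bash
python3 -m jog '[0,-0.1,0.4,0,1, 0,-0.1,0.8,0,1, 0,-0.1,1.2,0,1, 0,-0.1,1.5,0,1, 0,-0.1,1.5,0,1]'|grep force; python3 pad.py; python3 -m jog '[0.1,0,0.15,0,1, 0.1,0,0.15,0,1]'|grep force;python3 pad.py
```

```text
force: [-0.6, -1.0, -1.4]
finger_force: 61.1
p [0.6127 0.1068 0.0671] z [ 0.475 -0.059 -0.878] y [ 0.123  0.992 -0.   ] q [-21.  30.   3. 119.  68.  11.  -0.] F [-0.6 -1.  -1.4] op 0.472 t 25.6
0.18 shift [  0.05   0.01 -17.96]
0.1 shift [ 0.05  0.01 -9.96]
0.05 shift [ 0.05  0.01 -4.96]
0 shift [0.05 0.01 0.04]
force: [1.2, 0.6, -1.6]
finger_force: 61.1
p [0.6125 0.1069 0.0654] z [ 0.476 -0.059 -0.878] y [0.123 0.992 0.   ] q [-21.  30.   3. 119.  69.  11.  -2.] F [ 1.2  0.6 -1.6] op 0.474 t 25.85
0.18 shift [ -0.05   0.01 -18.1 ]
0.1 shift [ -0.05   0.01 -10.1 ]
0.05 shift [-0.05  0.01 -5.1 ]
0 shift [-0.05  0.01 -0.1 ]
```

```bash
python3 -m jog '[0.05,0,0.09,0,1, 0.05,0,0.09,0,1]'|grep force: ; python3 -m jog '[0.05,0,0.09,0,1, 0.05,0,0.09,0,1]'|grep force:; python3 rel.py
```

```text
force: [-0.1, -0.1, -1.3]
finger_force: 61.1
force: [-9.4, -1.9, 19.2]
finger_force: 63.3
t 26.35 p [0.6131 0.1069 0.0645] z [ 0.477 -0.059 -0.877] y [0.123 0.992 0.   ] q [-20.6  30.6   3.  119.4  70.2  11.1  -2.9] F [-9.4 -1.9 19.2] op 0.474
```

```bash
python3 -m jog '[-0.03,0,-0.06,0,1, -0.03,0,-0.06,0,0.5, -0.03,0,-0.06,0,0.4, -0.03,0,-0.06,0,0.3, -0.03,0,-0.06,0,0.3]'|grep -E 'force|open' ; python3 rel.py; python3 -m jog '[0,0,0,0,0.3, 0,0,0,0,0.3]'|grep -E 'force|open'
```

```text
force: [-0.8, 1.1, -0.9]
opening: 0.701
finger_force: 0.0
t 26.975 p [0.6126 0.1069 0.064 ] z [ 0.476 -0.059 -0.878] y [0.123 0.992 0.   ] q [-20.4  30.6   2.8 119.4  70.   11.1  -2.6] F [-0.8  1.1 -0.9] op 0.701
force: [0.1, 0.2, 0.1]
opening: 0.701
finger_force: 0.0
```

```bash
python3 -m jog '[0,0,-1,0,0.3, 0,0,-2.5,0,0.3, 0,0,-4.5,0,0.3, 0,0,-7,0,0.3, 0,0,-10,0,0.3]'|grep force: ; python3 -m jog '[0,0,-4,0,0.3, 0,0,-9,0,0.3, 0,0,-12,0,0.3, 0,0,-12,0,0.3]'|grep force: ; python3 rel.py; python3 - <<'E'
from h import *
d=grab('side');cv2.imwrite('pics/s4.png',cv2.resize(d['image'][190:440,180:430],None,fx=2.4,fy=2.4,interpolation=cv2.INTER_CUBIC))
E
```

```text
force: [-0.7, 0.1, 0.7]
finger_force: 0.0
force: [-0.3, 0.4, -1.2]
finger_force: 0.0
t 28.35 p [0.5076 0.1202 0.2598] z [ 0.479 -0.058 -0.876] y [0.122 0.992 0.001] q [ -4.7   2.6 -20.4 124.1  30.6  32.   34.9] F [-0.3  0.4 -1.2] op 0.704
```

View pics/s4.png

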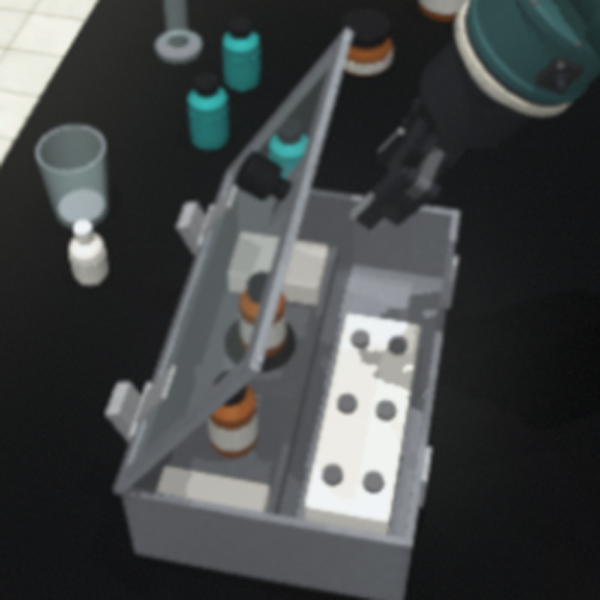

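The crop shows the bottle standing upright in the middle of the pad, base about (263,345), kept bottle undisturbed at (232,420), and the knob at (262,175). The gripper is out. Next: up over the lid's front edge, then down along the tool axis onto the knob.

```bash
python3 -m jog '[-2.5,0,-4.5,0,0.1, -5,0,-9,0,0, -8,0,-14.6,0,0, -8,0,-14.6,0,0]'>/dev/null; python3 rel.py; python3 tgt.py .597 .159 .285 .12 .003
```

```text
t 28.9 p [0.5093 0.1202 0.4274] z [ 0.48  -0.058 -0.875] y [0.123 0.992 0.002] q [ -2.9  -6.8 -19.5 110.   14.8  51.8  53.4] F [ 0.2 -0.4 -1.3] op 1.0
p [0.5093 0.1202 0.4274] x [-0.869  0.109 -0.484] y [0.123 0.992 0.002] z [ 0.48  -0.058 -0.875] tilt 28.9
0.12 shift [-0.31  4.91  4.15]
0.003 shift [-0.31  4.91 15.85]
```

```bash
python3 -m jog '[-0.3,3,1,0,0, -0.3,4.9,4.2,0,0, -0.3,4.9,7,0,0, -0.3,4.9,10,0,0, -0.3,4.9,12,0,0]'|grep force:; python3 rel.py; python3 tgt.py .597 .159 .285 .003; python3 - <<'E'
from h import *
d=grab('wrist');cv2.imwrite('pics/w3.png',d['image'])
K=d['K'];T=d['cam_to_world']
c=np.linalg.inv(T)@np.array([.597,.159,.285,1]); print((K@(c[:3]/c[2]))[:2],c[:3])
E
```

```text
force: [-0.2, 0.4, 0.2]
finger_force: 0.0
t 29.525 p [0.5739 0.1606 0.3169] z [ 0.473 -0.06  -0.879] y [ 0.123  0.992 -0.001] q [ -4.9   7.5 -22.7 110.7  28.3  41.5  38.2] F [-0.2  0.4  0.2] op 1.0
p [0.5739 0.1606 0.3169] x [-0.872  0.108 -0.477] y [ 0.123  0.992 -0.001] z [ 0.473 -0.06  -0.879] tilt 28.5
0.003 shift [-0.51  0.13  3.31]
[321.1989889 298.0923927] [0.00128833 0.03085468 0.17587426]
```

View pics/w3.png

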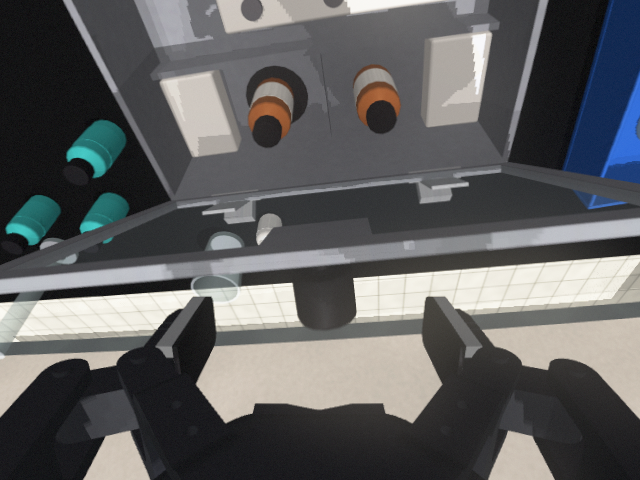

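The wrist view shows the knob at about (325,300), centred between the fingers, with both bottles upright below it. Moving in and gripping.

```bash
python3 -m jog '[-0.3,0.2,1.7,0,0, -0.5,0.2,3.3,0,0, -0.5,0.2,3.3,0,0.4, -0.5,0.2,3.3,0,1, -0.5,0.2,3.3,0,1]'|grep -E 'force|open'; python3 -m jog '[0,0,0,0,1, 0,0,0,0,1, 0,0,0,0,1]'|grep -E 'force|open'; python3 - <<'E'
from rel import *
s=robot.get_state();R=s['ee_rot'];print(s['ee_pos'],s['qpos'].round(1),R[:,2])
f=lambda a:np.array([-.195*np.cos(a)+.031*np.sin(a),0,.195*np.sin(a)+.031*np.cos(a)])
c=np.cos(.0192);sn=np.sin(.0192)
for a in np.arange(1.05,-.02,-.075):
    d=f(a)-f(1.05); w=np.array([c*d[0],sn*d[0],d[2]]); print(round(a,3),(R.T@w*100).round(2))
E
```

```text
force: [-0.4, 3.3, 1.1]
opening: 0.377
finger_force: 2.9
force: [-4.4, 0.0, 6.4]
opening: 0.338
finger_force: 58.1
[0.59414651 0.16113487 0.29434278] [ -5.3  10.9 -21.8 110.1  31.4  39.1  36. ] [ 0.47719453 -0.05829982 -0.87686174]
1.05 [0. 0. 0.]
0.975 [ 1.46 -0.19 -0.14]
0.9 [ 2.93 -0.38 -0.17]
0.825 [ 4.4  -0.56 -0.1 ]
0.75 [ 5.86 -0.72  0.09]
0.675 [ 7.3  -0.88  0.39]
0.6 [ 8.71 -1.03  0.8 ]
0.525 [10.1  -1.17  1.31]
0.45 [11.44 -1.3   1.92]
0.375 [12.73 -1.41  2.63]
0.3 [13.97 -1.51  3.44]
0.225 [15.14 -1.59  4.34]
0.15 [16.25 -1.66  5.32]
0.075 [17.27 -1.72  6.39]
0.0 [18.22 -1.76  7.52]
```

```bash
python3 -m jog '[0.7,-0.1,-0.08,0,1, 1.45,-0.2,-0.14,0,1, 2.9,-0.4,-0.17,0,1, 4.4,-0.55,-0.1,0,1, 5.85,-0.7,0.1,0,1]'|grep -E 'force|open'; python3 rel.py; python3 -m jog '[1.45,-0.15,0.3,0,1, 2.85,-0.3,0.7,0,1, 4.25,-0.45,1.2,0,1, 5.6,-0.6,1.85,0,1, 6.85,-0.7,2.55,0,1]'|grep -E 'force|open'; python3 rel.py
```

```text
force: [-0.7, 1.5, 2.1]
opening: 0.333
finger_force: 59.2
t 31.2 p [0.5424 0.1601 0.2647] z [ 0.477 -0.059 -0.877] y [ 0.122  0.993 -0.   ] q [ -7.    7.7 -22.1 118.   34.1  35.4  30. ] F [-0.7  1.5  2.1] op 0.333
force: [7.8, 1.5, -4.6]
opening: 0.336
finger_force: 59.5
t 31.825 p [0.4937 0.1592 0.2087] z [ 0.476 -0.058 -0.878] y [ 0.122  0.993 -0.   ] q [-10.5   7.8 -21.4 126.7  43.6  29.8  16.5] F [ 7.8  1.5 -4.6] op 0.336
```

```bash
python3 -m jog '[0.65,-0.05,0.4,0,1, 1.25,-0.1,0.8,0,1, 1.85,-0.15,1.25,0,1, 2.4,-0.2,1.7,0,1, 3,-0.2,2.2,0,1]'|grep -E 'force|open'; python3 rel.py; python3 -m jog '[0.55,0,0.5,0,1, 1.05,-0.05,1,0,1, 1.3,-0.05,1.25,0,1, 1.55,-0.1,1.55,0,1, 1.8,-0.1,1.85,0,1]'|grep -E 'force|open'; python3 rel.py
```

```text
force: [-5.2, 1.1, 2.5]
opening: 0.329
finger_force: 61.0
t 32.45 p [0.4779 0.1589 0.175 ] z [ 0.475 -0.059 -0.878] y [0.123 0.992 0.   ] q [-13.2  10.  -19.9 130.1  52.2  27.    6.1] F [-5.2  1.1  2.5] op 0.329
force: [-11.7, 3.4, 3.3]
opening: 0.329
finger_force: 61.5
t 33.075 p [0.4705 0.1588 0.1498] z [ 0.474 -0.059 -0.878] y [0.123 0.992 0.   ] q [-15.5  12.3 -18.2 131.9  59.8  25.2  -2.5] F [-11.7   3.4   3.3] op 0.329
```

```bash
python3 -m jog '[0.15,0,0.2,0,1, 0.3,0,0.4,0,1, 0.45,0,0.6,0,1, 0.55,0,0.75,0,1, 0.55,0,0.75,0,1]'|grep -E 'force:'; python3 rel.py; python3 -m jog '[0.08,0,0.15,0,1, 0.15,0,0.25,0,1, 0.15,0,0.25,0,1]'|grep -E 'force:'; python3 rel.py
```

```text
force: [-16.4, 2.0, 4.5]
finger_force: 62.2
t 33.7 p [0.4688 0.1587 0.1404] z [ 0.474 -0.059 -0.879] y [ 0.123  0.992 -0.   ] q [-16.4  13.4 -17.5 132.4  62.8  24.6  -5.8] F [-16.4   2.    4.5] op 0.335
force: [-20.8, 0.3, 10.0]
finger_force: 63.3
t 34.075 p [0.4685 0.1587 0.1375] z [ 0.474 -0.059 -0.879] y [ 0.123  0.992 -0.   ] q [-16.7  13.7 -17.2 132.6  63.8  24.4  -6.9] F [-20.8   0.3  10. ] op 0.33
```

```bash
python3 -m jog '[0.2,0,0,0,1, 0.35,0,0.1,0,1, 0.35,0,0.1,0,1]'|grep -E 'force:'; python3 rel.py; python3 - <<'E'
from h import *
d=grab('top'); 
# lid-top front-edge depth heights and knob
for u,v in ((85,327),(262,327),(110,326),(230,327)): print(at_d(d,u,v).round(4))
E
```

```text
force: [-6.3, -2.7, 16.0]
finger_force: 63.1
t 34.45 p [0.4682 0.1588 0.1365] z [ 0.477 -0.06  -0.877] y [0.125 0.992 0.   ] q [-17.   13.8 -17.  132.8  64.9  24.4  -8.1] F [-6.3 -2.7 16. ] op 0.329
[ 0.4389  0.3573 -0.0029]
[ 0.451  -0.011   0.0378]
[0.4485 0.2224 0.2116]
[0.4507 0.0413 0.1059]
```

```bash
python3 -m jog '[0,0,0,0,0.7, 0,0,0,0,0.4, 0,0,0,0,0, 0,0,0,0,0, 0,0,-0.5,0,0]'|grep -E 'force:|open'; python3 -m jog '[0,0,-3,0,0, 0,0,-7,0,0, 0,0,-12,0,0, 0,0,-16,0,0, 0,0,-16,0,0]'|grep -E 'force:|open'; python3 - <<'E'
from h import *
d=grab('top');im=d['image']
for u,v in ((90,324),(262,325),(110,324),(230,327),(200,326)): print(at_d(d,u,v).round(4))
cv2.imwrite('pics/t5.png',cv2.resize(im[170:345,60:400],None,fx=2.3,fy=2.3))
E
```

```text
force: [-0.2, -0.4, 0.2]
opening: 1.0
finger_force: 0.0
force: [0.5, 0.1, -0.9]
opening: 1.0
finger_force: 0.0
[0.4481 0.2998 0.1086]
[ 0.4549 -0.0109  0.0374]
[0.4493 0.2631 0.1069]
[0.4507 0.0411 0.1071]
[0.4509 0.0962 0.1073]
```

View pics/t5.png

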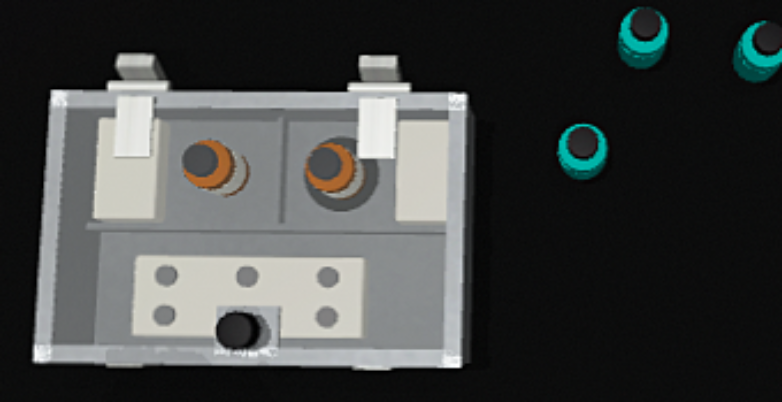

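The lid is fully shut, with its front edge at z ≈ 0.107 and the knob at (237,330). The bottle stands on the pad at (335,170), the kept bottle is upright at (210,165), and the arm is clear. Handing in.

```bash
python3 -c "
from plant import robot
print(robot.job_done())"
```

```text
the job is handed in; nothing more can be done
None
```

The small bottle stands upright on the rubber pad, the lid is fully shut with the arm clear, and the job is handed in; no verdict came back.

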